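Nip a glued rosette in the bench screw press

ROBOT

A 7-joint arm with a two-finger parallel gripper is mounted at the origin on the work surface. World frame = base frame: x ahead of the robot, y to its left, z up, the work surface at z = 0. Lengths are in mm, angles in rad, forces in N, time in s.
With the tool pointing down it reaches from about 400 to 875 mm from the base axis. Payload 4.4 kg.
Tool frame: the origin (TCP) lies at the very end of the fingers, on their centre line; the grasp point (between the pads) lies 19 mm behind it; y points along the fingers, x is the direction in which the jaws open and shut, and the axes are right-handed (so a half turn about y gives the same grasp; the last joint's range is limited). The gripper opens to 85 mm and grips with 20 to 120 N. Pads are 22 mm wide; open, the fingers measure 114 mm over their backs; the gripper's body (76 mm by 85 mm) begins 54 mm behind the grasp point. The pads swing forward as they close: fully open they stand 13 mm farther back than shut.
Start: joints at [1.267, 0.628, 0.038, 1.517, -0.027, 0.996, -0.02], TCP at [153.146, -631.716, 198.613] pointing down, gripper open.
Joint ranges: [-3.06, 3.06], [-0.37, 2.12], [-1.25, 1.32], [0.18, 2.47], [-1.1, 4.24], [0.23, 1.98], [-2.94, 2.94]. Speed limits (rad/s): [2.57, 2.57, 3.14, 3.14, 3.14, 3.14, 3.14].

INTERFACE

Orientations are given as [roll, pitch, yaw] about the fixed x, y, z axes, in that order (R = Rz(yaw) Ry(pitch) Rx(roll)).
In Python, from cell import ctrl, get_image, nets gives the robot as it stands. The module is installed in compiled form; this text tells all that it offers.
- The arm moves only by the tool step_arm, never from a script. Its argument "moves" is text: rows parted by semicolons, each of 7 numbers parted by spaces: the shift along the tool's x, y, z normalised to -1 to 1, where 1 is 0.05 m, then the turn, a rotation vector about the tool's x, y, z normalised to -1 to 1, where 1 is 0.12 rad, then the opening, from 0 (shut) to 1 (fully open). A call has 1 to 20 rows; each row shifts and turns the commanded pose from where the row before left it, along the tool's axes as they then stand; what a row does not reach is not made up. A row lasts 1/10 s, in which the tool goes at most 50 mm and 8.59 degrees, less where a joint would pass 70% of its speed; a pose out of reach is approached as far as the arm can. A call with a number of a shift or a turn outside -1 to 1 is refused whole. A call with a gripper value outside its range is refused whole. The fingers move at their own pace and stop on an object; the grip force is fixed at half the most. Time passes only in rows, so rows that do not move let the fingers close. It gives the time, the measured TCP pose, the force and the opening at its end, in the units of the state.
- ctrl.read_state(): the state, without advancing time (a new reading comes with each control period).
- get_image(name): name is "side" or "top"; returns a dict with "color" (420x560x3 uint8, blue, green, red), "vertical_fov" (degrees; the focal length in pixels is half the picture's height over the tangent of half this angle, whatever the lens; pixels are square), "cx", "cy" (the principal point, pixels), "R" (3x3) and "t" (3): a world point X has camera coordinates R X + t. Camera axes: x right, y down, z forward; pixel columns grow to the right and rows downward; lengths in mm; the calibration is good to about 2 mm. A picture is of the moment at which its call begins. There is no depth.
- ctrl.finish_job(): hands the job in, once; it reports no verdict.
Trained networks look in a picture, given as the dict that the camera call returned (one of the last four; its "shot" number tells which), for a name from the list of things; names that differ only in an ending like _2 or _b are one class to them, and where a whole thing is asked for, a point or a joint stands for the part that bears it (a point fixed in the world has none). Each returns a list of dicts, best first, with "conf" (0 to 1); they miss things now and then, are a little off and sometimes report something else, mostly with a low value. They report only what shows in the picture. A call takes as long as a camera call.
- nets.find_in(picture, target): "position" ([x, y, z] in mm, in world coordinates, good to about 4 mm: the middle of the surface that is visible of it).
- nets.cut_out(picture, target): "pixels" (420x560 bool, what is visible of it).
- nets.place_of(picture, target): "position" ([x, y, z] in mm, in world coordinates, good to about 4 mm: a listed point, or the origin of a listed thing).
The state is a dict: "clock": time; "qpos": joint angles; "qd": joint speeds; "tau": joint torques, N m; "eef_pos": TCP position; "tool_rot": TCP orientation; "force": force on the tool from outside, world axes, zero at the start; "torque": the same for the moment, N m; "width": finger opening in mm.
Only numpy, scipy, OpenCV 4.12 (cv2) and the standard library are available. Lean on these libraries where they do the work, as an engineer would, in place of code of your own. Each camera call takes 0.05 s, during which the arm holds its last target.

TASK

The rosette has just been glued onto the carved rail: slide the rail along the press bed until its end is home against the steel end stop. Then wind the handwheel clockwise until the padded platen just touches the rosette, give it a quarter turn more and no further, and let go, leaving the rail clamped in place. Do not disturb the mallet, the round box or the two gouges.

Things in the scene. Friction and masses are not known exactly. Their poses are not given: they have to be found in the camera images.
- press: Grey iron bench screw press, 200 mm wide, bolted down. Origin on the bench under the screw axis; x: level, the way the rail slides in; y: across, along the crosshead. Flat bed 40 mm above the bench, 90 mm wide, x -220 to +65 mm; two battens 8 mm high on it, x -140 to -66 mm, 56 mm apart. Columns 22 mm thick at y +-80 mm. Crosshead 50 x 200 mm at heights 150 to 190 mm, brass nut on it to 202 mm.
- stop (a point): Middle of the steel end stop's face that the rail's far end must meet: x 50 mm from the screw axis, 51 mm above the bench. Axes as the press. The stop is a fixed bar 60 mm wide, 22 mm high.
- platen: Iron platen 84 x 118 x 14 mm on the columns, moved by the screw; origin: centre of its iron underside. Under it a black rubber pad 70 x 70 mm, 8 to 18 mm thick: not known, so find the touch by feel. The pad starts 5 to 22 mm above the rosette. It is springy: past the touch the pressing force grows evenly, about 180 N per rad of the handwheel (280 N per quarter turn).
- handwheel (a joint): Handwheel angle in rad, growing clockwise seen from above, which lowers platen and wheel together by 12 mm per turn (several turns possible). Starts at 0.4 to 3.4. Turns stiffly (0.7 N m, about 10 N along the handle's path) and stays where it is left; past the touch the force needed at the handle rises by about 4.9 N per rad, roughly 8 N in a quarter turn.
- hub (a point): Centre of the grey handwheel, on the screw axis, in the middle plane of the rim. Rim: circle of radius 70 mm, bar 14 mm thick, three spokes. The hub reaches 13 mm above this point, the nut on it 21 mm.
- handle_mid (a point): Half-way up the upright wooden handle on the handwheel's rim, 70 mm from the screw axis. Handle 24 mm thick, 28 mm below and 22 mm above this point; it revolves freely on its pin, so it can be held while the wheel goes round. It travels round and down with the wheel; starts 0.27 to 0.28 m above the bench.
- rail_mid (a point): Centre of the carved rail, a pale wooden bar 260 x 50 x 22 mm, 0.2 to 0.3 kg, loose on the press bed between the battens. x points along it to the far end under the press; the near end, 130 mm the other way, sticks out over the infeed block. A square rosette 44 x 44 mm, 12 mm high, sits on top 50 mm from the far end. Push the rail at its near end, or hold it there by its sides.
- rail_end (a point): Middle of the rail's far end face, 130 mm from rail_mid; axes as rail_mid. Starts 40 to 80 mm short of the end stop; with the rail home the rosette is under the screw.
- mallet: Bystander: carver's round mallet standing on its dark head, 76 mm thick, 225 mm tall with its handle up; origin at the centre of its underside.
- round_box: Bystander: round turned wooden box with lid, 92 mm across, 58 mm tall; origin at the centre of its underside.
- gouge0: Bystander: carving gouge with a brown wooden handle, 245 mm long, 24 mm thick, lying on the bench beyond the press; origin on the bench under the join of handle and blade, x along the blade.
- gouge1: Bystander: the same kind of gouge with a dark handle, lying between the robot and the press; origin and axes alike.

How it is judged (in metres and radians):
On the way, in this order (a step that is already met when the one before it is completed fails the run):
1. the rail's end is home against the end stop, within 3 mm (x of rail_end in the frame of stop above -0.003 m), for 0.2 s.
2. the platen's pad touches the rosette (contact force between platen and rail above 4 N).
3. about a quarter turn has been added past the touch (55 to 125 degrees of the handwheel) (contact force between platen and rail between 170 and 395 N), for 0.3 s.
At the end, for the whole second after the job is handed in: the rail is home against the end stop within 3 mm and clamped by a quarter turn past the touch (55 to 125 degrees, which is 170 to 395 N on the rosette), the handwheel is still, and the four bystanders are within 30 mm of where they stood (all of step 3 and x of rail_end in the frame of stop above -0.003 m and velocity of joint handwheel between -0.05 and 0.05 rad/s and distance of each of mallet, round_box, gouge0, gouge1 from where it was at the start of the episode below 0.03 m).
It fails at once if the screw is over-tightened, more than about 150 degrees past the touch (contact force between platen and rail above 480 N).
It fails at once if the mallet is knocked away (distance of mallet from where it was at the start of the episode above 0.03 m).
It fails at once if the round box is knocked away (distance of round_box from where it was at the start of the episode above 0.03 m).
It fails at once if the far gouge is knocked away (distance of gouge0 from where it was at the start of the episode above 0.03 m).
It fails at once if the near gouge is knocked away (distance of gouge1 from where it was at the start of the episode above 0.03 m).
It also fails if it takes over 72 s, if anything falls off the work surface, if the arm or the gripper's body presses on something with over 40 N, if the wrist force passes 120 N, or if a joint passes its speed limit or range.

## Working session

There is one attempt and no reset: what is moved stays moved. The work goes in short steps, Python scripts to look and compute and a tool call to move; the robot and the scene stay as the last step left them, time stands still between calls to the robot, and variables do not carry over. Pictures are saved under pics/ and viewed, and the job is handed in when it is done.

Besides the shell and the picture viewer there is one more tool, called after "Request:" as name(argument=value, ...) on one line, values as JSON. step_arm: Moves the arm, as the interface text tells. Scaled input: -1 to 1 covers 0.05 m each way for a shift and 0.12 rad each way for a turn. Its arguments: {"type":"object","properties":{"moves":{"type":"string"}},"required":["moves"]}

```bash
mkdir -p pics; ls; cat > h.py <<'E'
import numpy as np, cv2
from cell import ctrl, get_image, nets
def f(p): return p["color"].shape[0]/2/np.tan(np.radians(p["vertical_fov"]/2))
def proj(p,X):
    c=np.array(p["R"])@np.array(X,float)+np.array(p["t"]).ravel(); return p["cx"]+f(p)*c[0]/c[2], p["cy"]+f(p)*c[1]/c[2]
def ray(p,u,v):
    R=np.array(p["R"]);t=np.array(p["t"]).ravel()
    d=R.T@np.array([(u-p["cx"])/f(p),(v-p["cy"])/f(p),1]);return -R.T@t,d/np.linalg.norm(d)
E
python3 - <<'E'
from h import *
s=ctrl.read_state();print(s)
for n in("side","top"):
    p=get_image(n);cv2.imwrite(f"pics/{n}0.png",p["color"])
    print(n,p["vertical_fov"],p["cx"],p["cy"],ray(p,p["cx"],p["cy"]))
    for t in["press","stop","platen","hub","handle_mid","rail_mid","rail_end","mallet","round_box","gouge0","gouge1"]:
        r=nets.place_of(p,t)
        print(t,[(np.round(a["position"],1).tolist(),round(a["conf"],2)) for a in r[:2]])
E
```

```text
pics
{'clock': 0.0, 'qpos': array([ 1.26720811,  0.62934673,  0.03840843,  1.51838284, -0.02698981,
        0.99626737, -0.02000936]), 'qd': array([ 5.58716435e-04, -1.57987502e-03,  1.05830981e-04, -1.70188753e-03,
       -5.93802724e-04,  8.63161235e-05, -6.16822292e-04]), 'tau': array([-9.65282015e-04, -5.63404584e+01,  1.22634921e+00, -1.93443203e+01,
        1.11888262e-02,  1.05634847e-02,  1.13827326e-05]), 'eef_pos': array([ 152.99220363, -631.03357759,  197.68338324]), 'tool_rot': array([-1.57081028,  0.00188724, -1.33298516]), 'force': array([-0.11735085,  0.19606306,  0.22505032]), 'torque': array([-0.02547521, -0.01009672,  0.03343492]), 'width': 85.5904100253534}
side 57.579856806647086 278.36965612144127 205.30526093024466 (array([128.97379959,  61.97602845, 771.1676421 ]), array([ 0.59954561, -0.28720559, -0.7470328 ]))
press [([524.9, -181.3, 0.2], 0.63)]
stop [([522.5, -180.3, -1.9], 0.69), ([401.0, -407.4, -1.0], 0.2)]
platen [([528.3, -186.7, 101.3], 0.6)]
hub [([524.3, -183.0, 232.6], 0.55), ([634.9, -368.8, -2.8], 0.31)]
handle_mid [([541.2, -32.4, 47.4], 0.73), 
[... 393 characters left out ...]
57 207.82967271126074 (array([ 517.96584349, -158.57733872, 1129.24113152]), array([ 0.06506588,  0.00852199, -0.99784458]))
press [([523.9, -179.6, 4.9], 0.84)]
stop [([520.9, -231.9, 49.3], 0.69)]
platen [([524.8, -182.4, 100.5], 0.91), ([542.1, -32.9, 49.8], 0.6)]
hub [([524.3, -180.4, 238.7], 0.94)]
handle_mid [([595.3, -194.1, 275.2], 0.6)]
rail_mid [([544.1, -30.5, 50.7], 0.65)]
rail_end [([528.4, -159.6, 51.6], 0.9), ([630.8, -369.2, 1.1], 0.24)]
mallet [([633.4, -365.9, 1.9], 0.79), ([529.0, -185.0, 105.4], 0.65)]
round_box [([405.5, -406.9, 1.9], 0.83)]
gouge0 [([777.9, 74.7, -3.5], 0.9), ([377.8, -97.6, -0.9], 0.71)]
gouge1 [([777.9, 74.7, -3.5], 0.9), ([377.8, -97.6, -0.9], 0.71)]
```

View pics/side0.png

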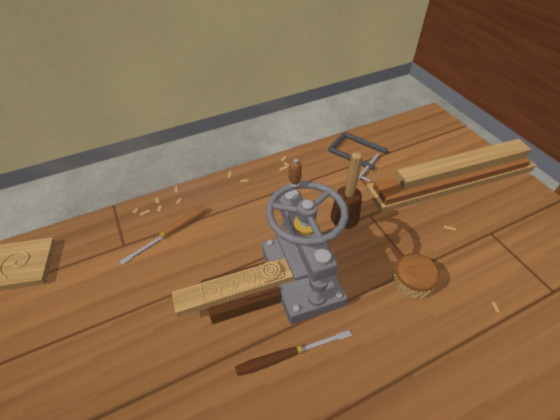

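View pics/top0.png

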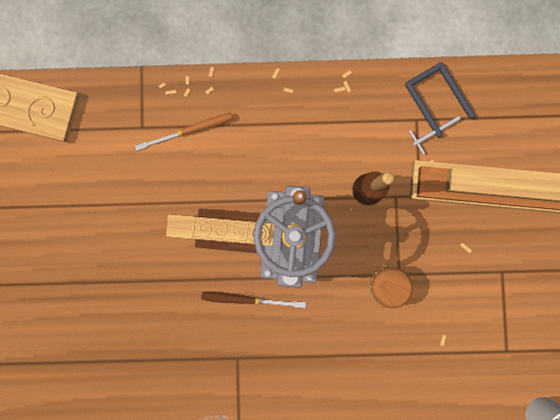

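```bash
python3 - <<'E'
from h import *
pt=get_image("top");ps=get_image("side")
for n,p in(("top",pt),("side",ps)):
  for t,z in(("rail_mid",62),("handle_mid",None),("hub",None)):
    r=nets.cut_out(p,t)
    for a in r[:2]:
        m=a["pixels"].astype(np.uint8);ys,xs=np.nonzero(m)
        print(n,t,round(a["conf"],2),m.sum(),xs.min(),xs.max(),ys.min(),ys.max())
        if z and a["conf"]>.5:
            P=[]
            for u,v in zip(xs,ys):
                o,d=ray(p,u,v);P.append((o+d*(z-o[2])/d[2])[:2])
            P=np.array(P,np.float32);print(cv2.minAreaRect(P)); print(cv2.boxPoints(cv2.minAreaRect(P)))
            print(cv2.fitLine(P,cv2.DIST_L2,0,.01,.01).ravel())
  c=p["color"]
  for X in[(524.3,-181,238),(594,-195,275.5),(527,-160,62),(557,99,62),(521,-231,51)]:
    u,v=proj(p,X);cv2.circle(c,(int(u),int(v)),2,(0,0,255),-1)
  k=(c[150:320,140:360] if n=="top" else c[140:330,160:370])
  cv2.imwrite(f"pics/{n}1.png",cv2.resize(k,None,fx=3,fy=3,interpolation=cv2.INTER_CUBIC))
E
```

```text
top rail_mid 0.96 2258 167 274 214 244
((542.8280029296875, -25.240516662597656), (242.31809997558594, 50.64120101928711), 83.64068603515625)
[[ 504.24326  -142.84946 ]
 [ 554.5728   -148.45865 ]
 [ 581.4127     92.36842 ]
 [ 531.0832     97.977615]]
[ 1.13485135e-01  9.93539691e-01  5.43397034e+02 -1.97250862e+01]
top handle_mid 0.65 154 293 306 190 203
top hub 0.59 2544 254 336 190 276
side rail_mid 0.83 3044 172 293 259 316
((535.9962768554688, -28.2823486328125), (250.13453674316406, 62.630645751953125), 84.12776184082031)
[[ 492.04956 -149.48944]
 [ 554.35156 -155.89722]
 [ 579.943     92.92474]
 [ 517.641     99.33252]]
[ 1.0858430e-01  9.9408722e-01  5.3598187e+02 -2.3875374e+01]
side rail_mid 0.16 278 289 302 162 184
side handle_mid 0.57 267 289 301 161 184
side hub 0.96 2708 266 348 159 246
side hub 0.64 1588 393 438 254 298
```

View pics/top1.png

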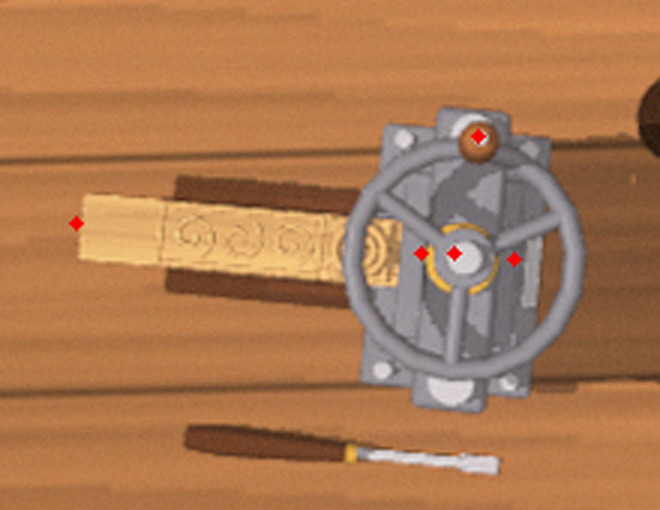

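View pics/side1.png

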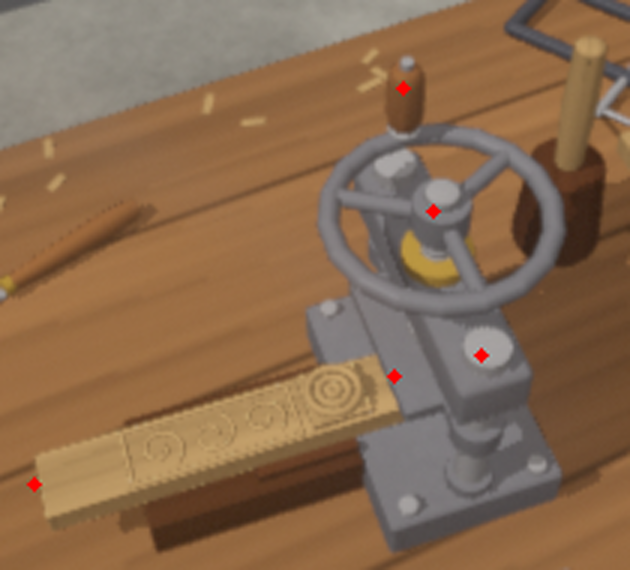

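```bash
python3 - <<'E'
from h import *
pt=get_image("top");ps=get_image("side")
def at(p,u,v,z):
    o,d=ray(p,u,v);return o+d*(z-o[2])/d[2]
# ring centre top, ellipse extents
print("hub top cam",at(pt,140+465/3,150+258.5/3,238))
print("hub side ring",at(ps,160+441/3,140+218/3,238))
print("handle top",at(pt,140+479/3,150+143/3,290), "side top",at(ps,160+406/3,140+68/3,295),"mid",at(ps,160+404/3,140+97/3,275))
print("near end top edge mid", at(pt,140+82/3,150+227/3,62), at(ps,160+38/3,140+(458+510)/2/3,62))
print("far end", at(ps,160+(375+402)/2/3,140+(355+405)/2/3,62))
E
```

```text
hub top cam [ 521.95844697 -186.72103114  238.        ]
hub side ring [ 517.6395988 -182.4288099  238.       ]
handle top [ 589.48127711 -195.38565177  290.        ] side top [ 592.59757569 -195.27603717  295.        ] mid [ 588.61305907 -192.48326167  275.        ]
near end top edge mid [554.20726301  93.83323091  62.        ] [556.67637028  96.03655494  62.        ]
far end [ 526.78602129 -154.85359525   62.        ]
```

Request:
step_arm(moves="0 -0.95 0 0 0.97 0 0;0 -0.95 0 0 0.97 0 0;0 -0.95 0 0 0.97 0 0;-0.95 0 0.37 0 0 0 0;-0.95 0 0.37 0 0 0 0;-0.95 0 0.37 0 0 0 0;-0.95 0 0.37 0 0 0 0;-0.95 0 0.37 0 0 0 0;-0.95 0 0.37 0 0 0 0;-0.95 0 0.37 0 0 0 0;-0.95 0 0.37 0 0 0 0;-0.95 0 0.37 0 0 0 0;-0.95 0 0.37 0 0 0 0;-0.95 0 0.37 0 0 0 0;-0.95 0 0.37 0 0 0 0;-0.95 0 0.37 0 0 0 0;-0.95 0 0.37 0 0 0 0;-0.95 0 0.37 0 0 0 0;0 0 0 0 0 0 0")

```text
clock: 3.6
eef_pos: [503.4, 40.7, 341.1]
tool_rot: [-1.569, 0.005, -1.671]
force: [-0.1, 0.4, -0.3]
width: -0.0
```

Request:
step_arm(moves="-0.7 0 0.3 0 0.03 0 0;-0.7 0 0.3 0 0.03 0 0;-0.6 0 0.3 0 0 0 0;0 0 0 0 0 0 0;0 0 0 0 0 0 0")

```text
clock: 4.1
eef_pos: [557.3, 126.6, 340.7]
tool_rot: [-1.572, -0.001, -1.688]
force: [-0.1, -0.7, 0.5]
width: -0.2
```

Request:
step_arm(moves="-0.2 0.9 0.08 0 0 0 0;0 0.95 0 0 0 0 0;0 0.95 0 0 0 0 0;0 0.95 0 0 0 0 0;0 0.95 0 0 0 0 0;0 0.9 0 0 0 0 0;0 0.1 0 0 0 0 0;0 0 0 0 0 0 0")

```text
clock: 4.9
eef_pos: [562.2, 134.7, 56.1]
tool_rot: [-1.572, -0.001, -1.691]
force: [-0.3, -0.4, 0.3]
width: -0.4
```

```bash
cat > snap.py <<'E'
import sys
from h import *
tag=sys.argv[1];s=ctrl.read_state();print(s["clock"],np.round(s["eef_pos"],1),np.round(s["tool_rot"],3),np.round(s["force"],1),np.round(s["qpos"],2),round(s["width"],1))
a=get_image("side")["color"];b=get_image("top")["color"]
cv2.imwrite(f"pics/{tag}.png",cv2.resize(np.hstack([a[120:340,140:380],b[120:340,140:380]]),None,fx=1.65,fy=1.65,interpolation=cv2.INTER_CUBIC))
E
python3 snap.py s2
```

```text
4.9 [562.2 134.7  56.1] [-1.572e+00 -1.000e-03 -1.691e+00] [-0.3 -0.4  0.3] [-0.16  0.72 -0.2   1.84  0.23  0.61 -2.19] -0.4
```

View pics/s2.png

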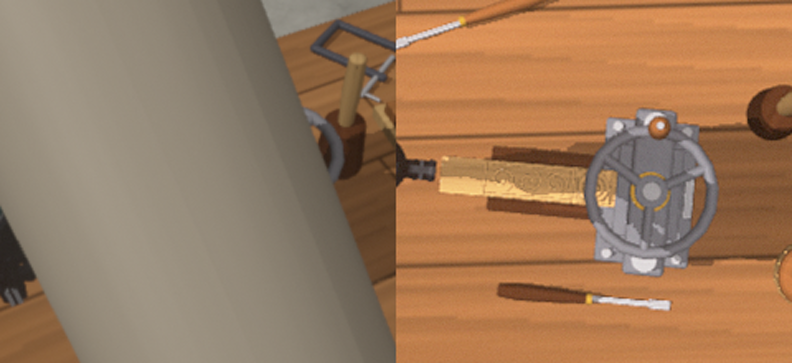

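Request:
step_arm(moves="0 0.16 -0.05 0 0 0 0;0.1 0 0 0 0 0 0;0.1 0 0 0 0 0 0;0.1 0 0 0 0 0 0;0.1 0 0 0 0 0 0;0.1 0 0 0 0 0 0;0.1 0 0 0 0 0 0;0.1 0 0 0 0 0 0;0.1 0 0 0 0 0 0;0.1 0 0 0 0 0 0;0.1 0 0 0 0 0 0;0.1 0 0 0 0 0 0;0 0 0 0 0 0 0")

```text
clock: 6.3
eef_pos: [553.6, 80.7, 48.1]
tool_rot: [-1.571, -0.001, -1.691]
force: [0.5, 0.3, -0.2]
width: -0.1
```

```bash
python3 snap.py s3
```

```text
6.3 [553.6  80.7  48.1] [-1.571e+00 -1.000e-03 -1.691e+00] [ 0.5  0.3 -0.2] [-0.07  0.72 -0.2   1.89  0.25  0.55 -2.12] -0.1
```

View pics/s3.png

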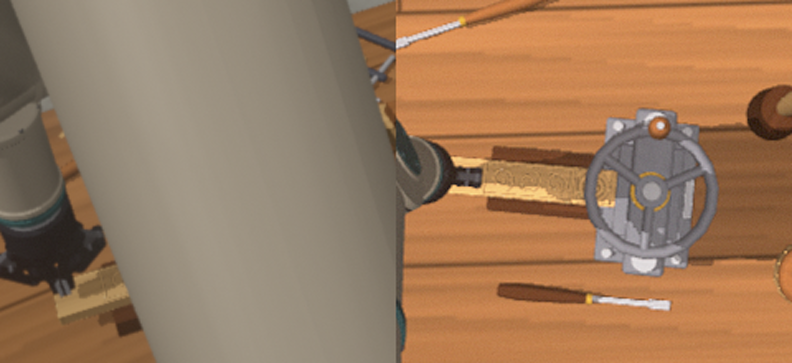

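```bash
python3 - <<'E'
from h import *
p=get_image("top");c=p["color"].copy()
for X in[(553.6,80.7,48),(555.5,96,62),(553.6,80.7,62)]:
    print(proj(p,X))
s=get_image("side");print(proj(s,(553.6,80.7,48)),proj(s,(555.5,96,62)),proj(s,(555.5,96,40)))
cv2.imwrite("pics/z3.png",np.hstack([cv2.resize(c[195:265,150:285],None,fx=3,fy=4),cv2.resize(s["color"][240:330,130:260],None,fx=3,fy=280/90)]))
E
```

```text
(np.float64(174.54295229368068), np.float64(225.9414083474338))
(np.float64(166.3646616452325), np.float64(225.11856190362207))
(np.float64(173.16504306233702), np.float64(225.77445638593693))
(np.float64(181.76044951950075), np.float64(302.8344602369602)) (np.float64(172.84005732018727), np.float64(301.802952271626)) (np.float64(175.05620430896025), np.float64(306.8563474716317))
```

View pics/z3.png

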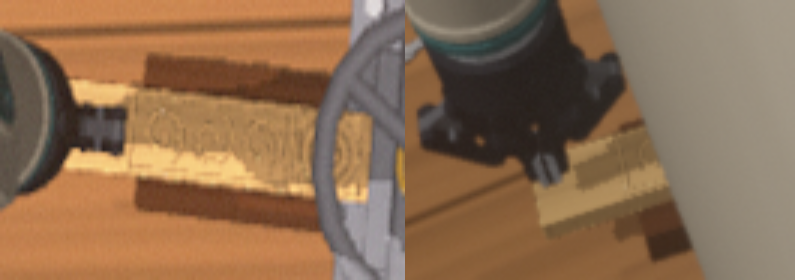

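```bash
python3 - <<'E'
from h import *
s=get_image("side");c=s["color"]
k=cv2.resize(c[270:330,150:230],None,fx=9,fy=9,interpolation=cv2.INTER_NEAREST)
for X,col in[((553.6,80.7,48),(0,0,255)),((555.5,96,62),(0,255,0)),((555.5,96,40),(255,0,0)),((553.6,80.7,62),(0,255,255))]:
    u,v=proj(s,X);print(u,v);cv2.circle(k,(int((u-150+.5)*9),int((v-270+.5)*9)),3,col,-1)
cv2.imwrite("pics/z4.png",k)
E
```

```text
181.76044951950075 302.8344602369602
172.84005732018727 301.802952271626
175.05620430896025 306.8563474716317
180.44607777734734 299.57810369975766
```

View pics/z4.png

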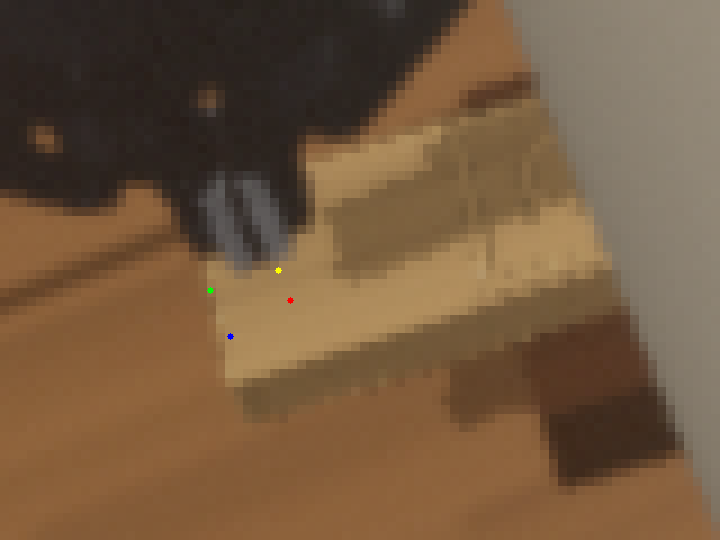

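```bash
python3 - <<'E'
from h import *
s=get_image("side")
for X in [(562.2,134.7,56.1),(562.2,134.7,80),(562.2,134.7,40),(553.6,80.7,48),(553.6,80.7,80)]: print(X,proj(s,X))
a=cv2.imread("pics/s2.png")
k=cv2.resize(a[250:320,0:80],None,fx=7,fy=7,interpolation=cv2.INTER_NEAREST);cv2.imwrite("pics/z5.png",k)
E
```

```text
(562.2, 134.7, 56.1) (np.float64(153.81047312913174), np.float64(308.0914881894271))
(562.2, 134.7, 80) (np.float64(150.83513790202494), np.float64(302.48151495312004))
(562.2, 134.7, 40) (np.float64(155.73848950510148), np.float64(311.7267492416311))
(553.6, 80.7, 48) (np.float64(181.76044951950075), np.float64(302.8344602369602))
(553.6, 80.7, 80) (np.float64(178.70340088750046), np.float64(295.2606209812178))
```

View pics/z5.png

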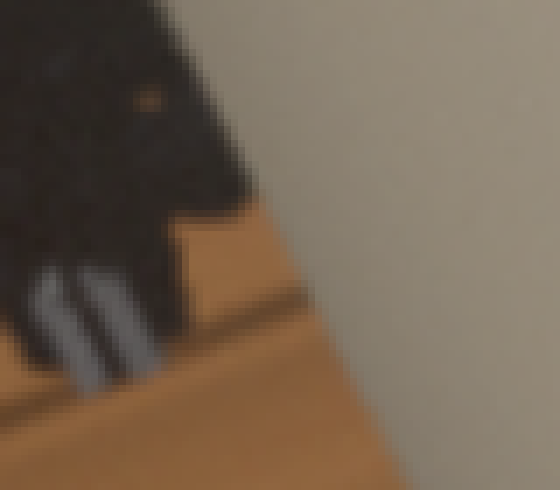

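Request:
step_arm(moves="-0.6 -0.1 0 0 0 0 0;-0.6 0 0 0 0 0 0;0 0.2 0 0 0 0 0;0 0.2 0 0 0 0 0;0 0 0 0 0 0 0;0 0 0 0 0 0 0")

```text
clock: 7.2
eef_pos: [560.3, 139.9, 32.6]
tool_rot: [-1.572, -0.001, -1.691]
force: [0.4, 0.6, -0.3]
width: 0.0
```

```bash
python3 - <<'E'
from h import *
st=ctrl.read_state();print(st["eef_pos"],st["force"])
s=get_image("side");c=s["color"];t=get_image("top")
k=cv2.resize(c[270:330,120:200],None,fx=7,fy=7,interpolation=cv2.INTER_NEAREST)
for z in(20,35,50,65):
    u,v=proj(s,(st["eef_pos"][0],st["eef_pos"][1],z));cv2.circle(k,(int((u-120+.5)*7),int((v-270+.5)*7)),3,(0,0,255),-1)
k2=cv2.resize(t["color"][200:250,140:180],None,fx=6,fy=8.4,interpolation=cv2.INTER_NEAREST)
u,v=proj(t,st["eef_pos"]);print(u,v);cv2.circle(k2,(int((u-140+.5)*6),int((v-200+.5)*8.4)),3,(0,0,255),-1)
cv2.imwrite("pics/z6.png",np.hstack([k,k2]))
E
```

```text
[560.30966873 139.92431121  32.56519605] [ 0.43846162  0.61388256 -0.34232499]
150.41897710101034 223.92976108726228
```

View pics/z6.png

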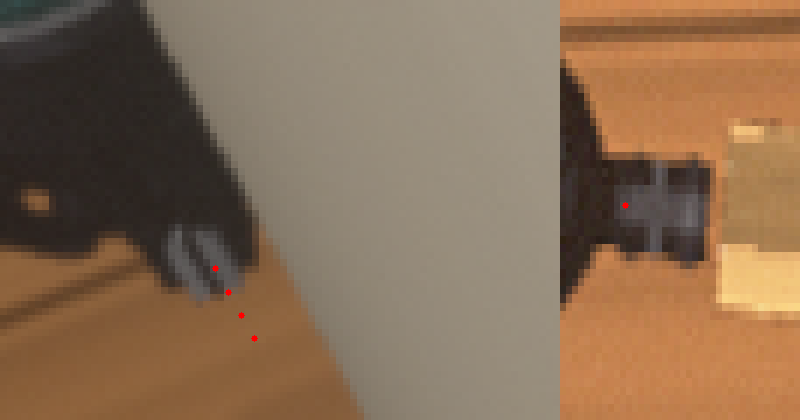

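Request:
step_arm(moves="0.15 0 0 0 0 0 0;0.15 0 0 0 0 0 0;0.15 0 0 0 0 0 0;0.15 0 0 0 0 0 0;0.15 0 0 0 0 0 0;0.15 0 0 0 0 0 0;0.15 0 0 0 0 0 0;0.15 0 0 0 0 0 0;0 0 0 0 0 0 0")

```text
clock: 8.2
eef_pos: [553.5, 80.1, 33.1]
tool_rot: [-1.571, -0.001, -1.691]
force: [0.2, -0.8, -0.0]
width: -0.2
```

```bash
cat > z.py <<'E'
import sys
from h import *
st=ctrl.read_state();print(st["clock"],np.round(st["eef_pos"],1),np.round(st["force"],2),np.round(st["torque"],2))
s=get_image("side");c=s["color"];t=get_image("top")
k=cv2.resize(c[250:320,130:230],None,fx=4,fy=5,interpolation=cv2.INTER_CUBIC)
k2=cv2.resize(t["color"][195:265,150:250],None,fx=4,fy=5,interpolation=cv2.INTER_CUBIC)
cv2.imwrite(f"pics/{sys.argv[1]}.png",np.hstack([k,k2]))
E
python3 z.py z7
```

```text
8.2 [553.5  80.1  33.1] [ 0.24 -0.84 -0.04] [-0.03 -0.01 -0.01]
```

View pics/z7.png

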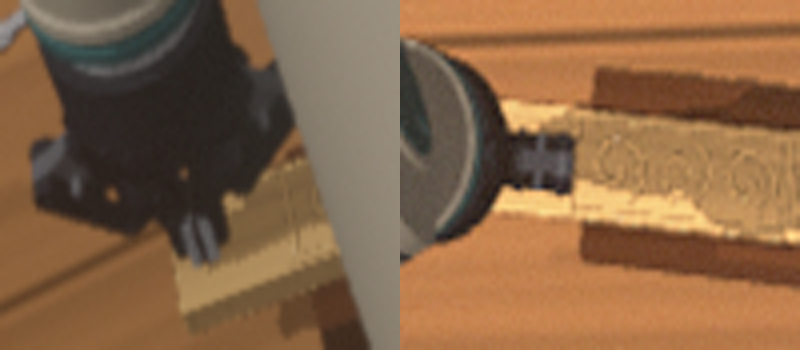

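```bash
python3 - <<'E'
from h import *
s=get_image("side");t=get_image("top")
for n,p in(("side",s),("top",t)):
  for q in("rail_mid","rail_end"):
    print(n,q,[(np.round(a["position"],1).tolist(),round(a["conf"],2)) for a in nets.place_of(p,q)[:2]])
a=cv2.imread("pics/top0.png");b=t["color"];cv2.imwrite("pics/top3.png",b);cv2.imwrite("pics/side3.png",s["color"])
k=lambda i:cv2.resize(i[200:260,155:290],None,fx=5.5,fy=4.5,interpolation=cv2.INTER_CUBIC)
cv2.imwrite("pics/z8.png",np.vstack([k(a),k(b)]))
E
```

```text
side rail_mid []
side rail_end []
top rail_mid [([539.6, -32.1, 48.6], 0.71)]
top rail_end [([527.8, -158.2, 50.2], 0.6)]
```

View pics/z8.png

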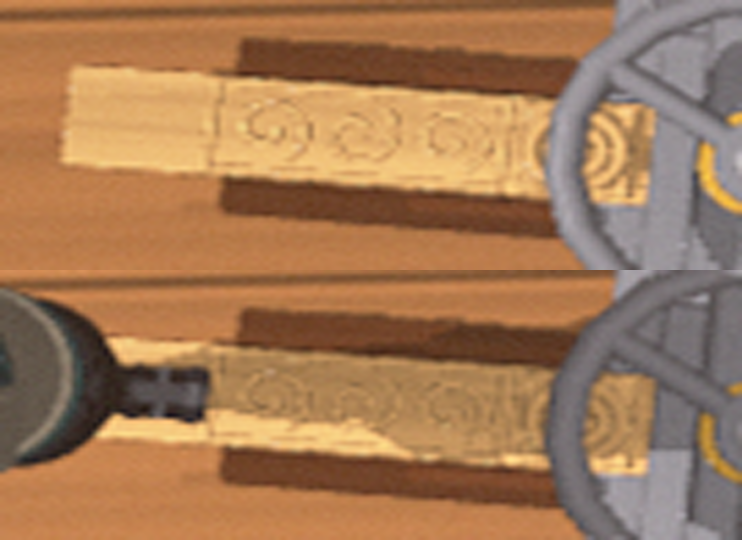

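View pics/side3.png

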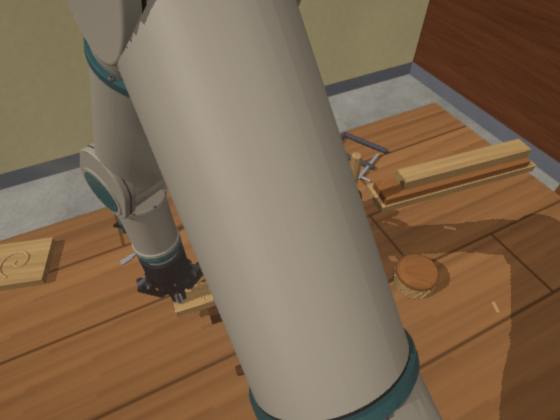

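Request:
step_arm(moves="0 0.08 0 0 0 0 0;0 0.08 0 0 0 0 0;0 0 0 0 0 0 0")

```text
clock: 8.9
eef_pos: [554.4, 83.7, 25.2]
tool_rot: [-1.569, 0.002, -1.688]
force: [0.0, 3.6, 6.2]
width: 0.2
```

```bash
python3 z.py z9
```

```text
8.9 [554.4  83.7  25.2] [0.03 3.62 6.17] [ 0.68  0.01 -0.04]
```

View pics/z9.png

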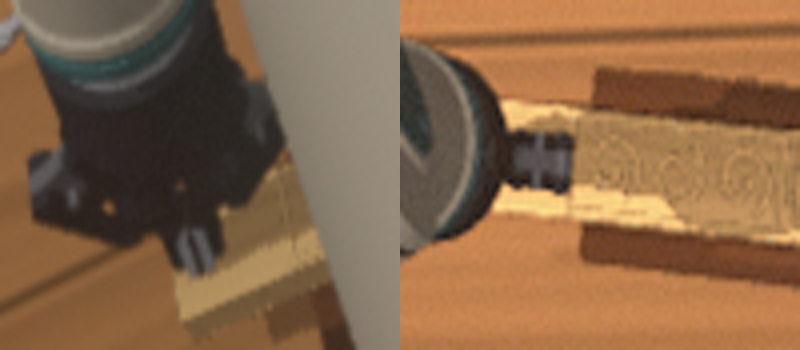

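Request:
step_arm(moves="0 -0.3 0 0 0 0 0;-0.5 0 0 0 0 0 0;-0.6 0 0 0 0 0 0;0 0.3 0 0 0 0 0;0 0.23 0 0 0 0 0;0 0 0 0 0 0 0")

```text
clock: 9.6
eef_pos: [558.1, 134.3, 11.3]
tool_rot: [-1.575, -0.003, -1.69]
force: [-0.7, 0.1, -0.3]
width: 0.0
```

```bash
python3 z.py z10
```

```text
9.6 [558.1 134.3  11.3] [-0.73  0.08 -0.28] [-0.04  0.03  0.02]
```

View pics/z10.png

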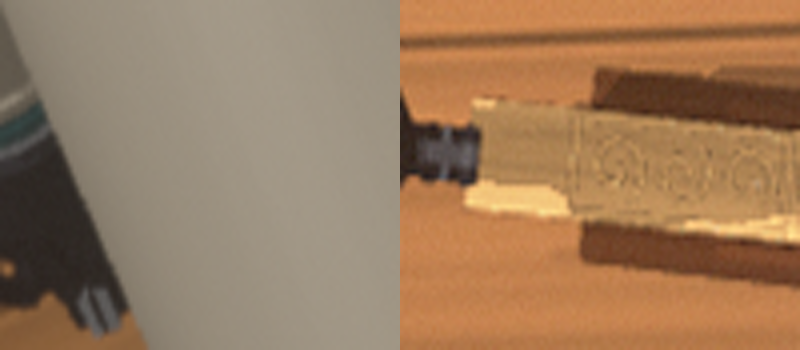

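Request:
step_arm(moves="0.1 0 0 0 0 0 0;0.1 0 0 0 0 0 0;0.1 0 0 0 0 0 0;0.1 0 0 0 0 0 0;0.1 0 0 0 0 0 0;0.1 0 0 0 0 0 0;0.1 0 0 0 0 0 0;0.1 0 0 0 0 0 0;0 0 0 0 0 0 0")

```text
clock: 10.6
eef_pos: [555.4, 95.8, 13.7]
tool_rot: [-1.571, -0.001, -1.69]
force: [-0.3, 0.7, -0.6]
width: 0.1
```

```bash
python3 z.py z11
```

```text
10.6 [555.4  95.8  13.7] [-0.32  0.7  -0.55] [ 0.03  0.01 -0.04]
```

View pics/z11.png

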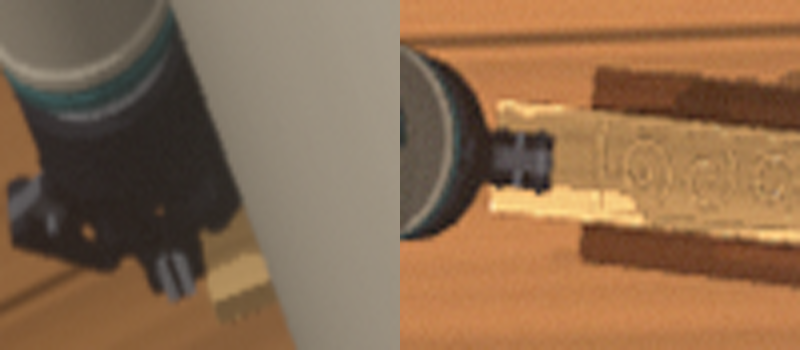

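Request:
step_arm(moves="0.1 0 0 0 0 0 0;0.1 0 0 0 0 0 0;0.1 0 0 0 0 0 0;0.1 0 0 0 0 0 0;0.1 0 0 0 0 0 0;0.1 0 0 0 0 0 0;0.1 0 0 0 0 0 0;0.1 0 0 0 0 0 0;0 0 0 0 0 0 0")

```text
clock: 11.6
eef_pos: [550.5, 55.6, 13.6]
tool_rot: [-1.571, -0.001, -1.691]
force: [-0.2, 0.4, -0.3]
width: -0.1
```

Request:
step_arm(moves="0.06 0 0 0 0 0 0;0.06 0 0 0 0 0 0;0 0 0 0 0 0 0")

```text
clock: 11.9
eef_pos: [550.0, 50.7, 13.7]
tool_rot: [-1.571, -0.0, -1.69]
force: [-0.1, 0.3, -0.4]
width: -0.5
```

Request:
step_arm(moves="0.06 0 0 0 0 0 0;0 0 0 0 0 0 0")

```text
clock: 12.1
eef_pos: [549.7, 47.8, 13.6]
tool_rot: [-1.571, -0.0, -1.69]
force: [0.6, -0.1, 1.0]
width: -0.0
```

Request:
step_arm(moves="0.05 0 0 0 0 0 0;0.05 0 0 0 0 0 0;0 0 0 0 0 0 0")

```text
clock: 12.4
eef_pos: [549.1, 42.6, 13.7]
tool_rot: [-1.571, -0.0, -1.69]
force: [0.4, 0.8, -0.0]
width: -0.1
```

Request:
step_arm(moves="0.05 0 0 0 0 0 0;0 0 0 0 0 0 0")

```text
clock: 12.6
eef_pos: [548.7, 40.2, 13.6]
tool_rot: [-1.571, -0.0, -1.69]
force: [-0.4, 0.1, 0.0]
width: 0.1
```

```bash
python3 snap.py s12
```

```text
12.6 [548.7  40.2  13.6] [-1.571 -0.    -1.69 ] [-0.4  0.1  0. ] [-0.    0.77 -0.19  1.93  0.29  0.47 -2.09] 0.1
```

View pics/s12.png

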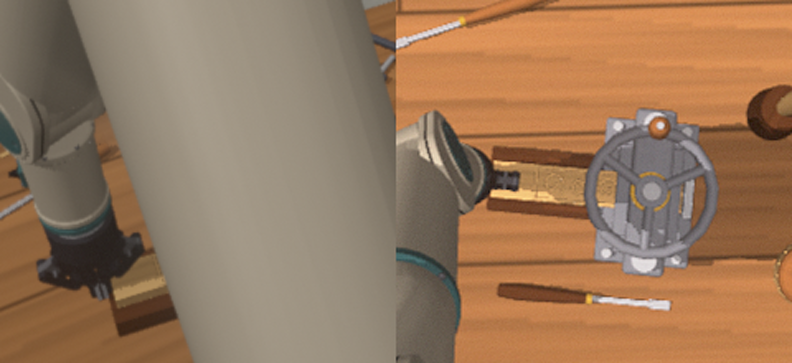

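Request:
step_arm(moves="0.04 0 0 0 0 0 0;0 0 0 0 0 0 0")

```text
clock: 12.9
eef_pos: [548.5, 38.5, 13.6]
tool_rot: [-1.571, -0.0, -1.69]
force: [-0.1, 0.3, 0.9]
width: -0.3
```

Request:
step_arm(moves="0.04 0 0 0 0 0 0;0 0 0 0 0 0 0")

```text
clock: 13.1
eef_pos: [548.8, 37.9, 13.7]
tool_rot: [-1.57, 0.002, -1.689]
force: [1.3, 3.2, -0.9]
width: 0.1
```

Request:
step_arm(moves="0.04 0 0 0 0 0 0;0 0 0 0 0 0 0")

```text
clock: 13.3
eef_pos: [549.3, 37.8, 13.9]
tool_rot: [-1.569, 0.004, -1.687]
force: [1.7, 7.4, -1.8]
width: -0.3
```

Request:
step_arm(moves="0.05 0 0 0 0 0 0;0 0 0 0 0 0 0;0 0 0 0 0 0 0")

```text
clock: 13.6
eef_pos: [549.6, 37.7, 14.1]
tool_rot: [-1.567, 0.007, -1.686]
force: [2.4, 11.6, -0.1]
width: -0.2
```

Request:
step_arm(moves="-0.3 0 0 0 0 0 0;-0.7 -0.3 0 0 0 0 0;0 -0.95 0 0 0 0 0;0 -0.95 0 0 0 0 0;0 -0.95 0 0 0 0 0;0 -0.95 0 0 0 0 0;0 -0.95 0 0 0 0 0;0 -0.95 0 0 0 0 0;0 0 0 0 0 0 1;0 0 0 0 0 0 1")

```text
clock: 14.6
eef_pos: [553.7, 81.1, 314.5]
tool_rot: [-1.569, -0.001, -1.691]
force: [0.1, 0.5, -1.0]
width: 28.3
```

```bash
python3 snap.py s13; python3 - <<'E'
from h import *
for n in("top","side"):
  p=get_image(n);cv2.imwrite(f"pics/{n}13.png",p["color"])
  for q in("rail_mid","rail_end","handle_mid","hub"):
    print(n,q,[(np.round(a["position"],1).tolist(),round(a["conf"],2)) for a in nets.place_of(p,q)[:2]])
E
```

```text
14.6 [553.7  81.1 314.5] [-1.569e+00 -1.000e-03 -1.691e+00] [ 0.1  0.5 -1. ] [ 0.01  0.4  -0.3   1.6   0.13  1.16 -2.01] 28.3
top rail_mid [([533.9, -107.4, 51.9], 0.96)]
top rail_end [([519.3, -228.7, 50.3], 0.82)]
top handle_mid []
top hub [([521.9, -181.1, 235.2], 0.67)]
side rail_mid [([536.1, -104.7, 53.7], 0.65)]
side rail_end [([592.3, -199.3, 275.5], 0.47)]
side handle_mid [([593.4, -198.1, 274.7], 0.65)]
side hub [([524.3, -183.8, 237.0], 0.81)]
```

View pics/s13.png

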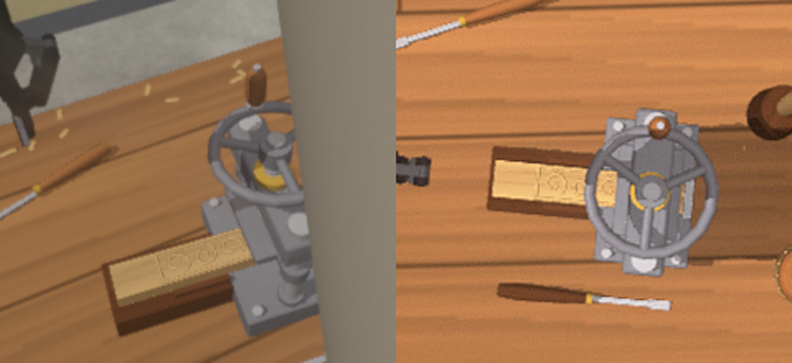

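View pics/side13.png

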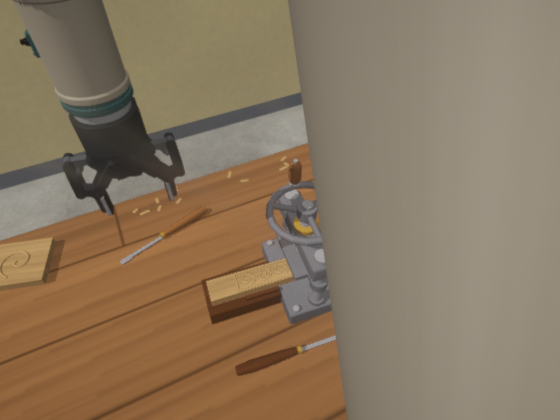

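```bash
python3 - <<'E'
from h import *
s=ctrl.read_state();print(s["width"],s["eef_pos"])
im=get_image("side");c=im["color"]
x=np.array([-.12,-.993,0])
k=cv2.resize(c[120:240,40:200],None,fx=5,fy=5,interpolation=cv2.INTER_CUBIC)
for dz in(0,20,40):
  for h in(-1,0,1):
    u,v=proj(im,s["eef_pos"]+x*h*s["width"]/2+[0,0,dz]);cv2.circle(k,(int((u-40+.5)*5),int((v-120+.5)*5)),4,(0,0,255) if dz==0 else (0,255,255) if dz==20 else (0,255,0),-1)
cv2.imwrite("pics/z14.png",k)
E
```

```text
85.20304726279856 [553.62538672  81.86533541 313.42689715]
```

View pics/z14.png

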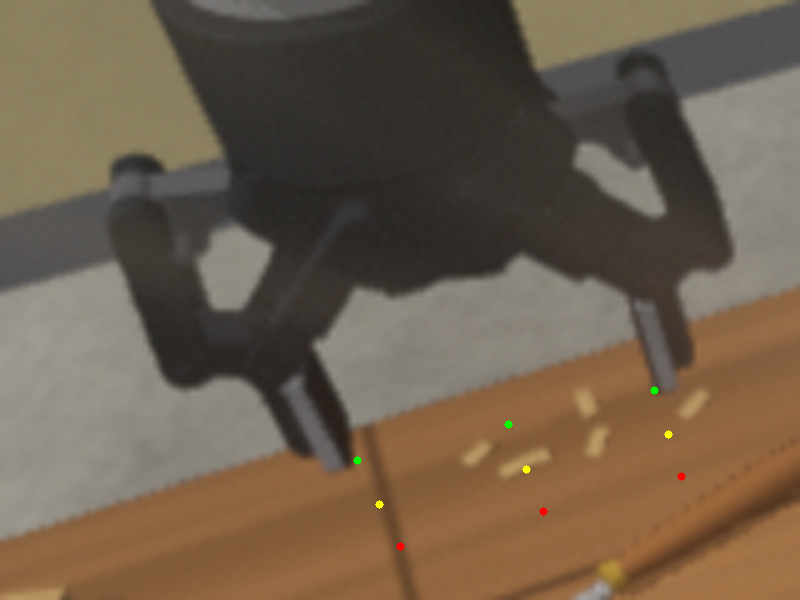

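Request:
step_arm(moves="0.9 0 0.23 0 0 0 1;0.9 0 0.23 0 0 0 1;0.9 0 0.23 0 0 0 1;0.9 0 0.23 0 0 0 1;0.9 0 0.23 0 0 0 1;0.9 0 0.23 0 0 0 1;0 0 0 0 0 0 1;0 0 0 0 0 0 1")

```text
clock: 16.05
eef_pos: [589.9, -195.8, 313.1]
tool_rot: [-1.571, 0.0, -1.693]
force: [0.6, 1.1, 0.3]
width: 85.5
```

```bash
python3 snap.py s15;cp pics/s15.png /tmp/; python3 - <<'E'
from h import *
p=get_image("top")
print([(np.round(a["position"],1).tolist(),round(a["conf"],2)) for a in nets.place_of(p,"handle_mid")[:2]])
E
```

```text
16.05 [ 589.9 -195.8  313.1] [-1.571  0.    -1.693] [0.6 1.1 0.3] [ 0.42  0.5  -0.23  1.43  0.12  1.22 -1.52] 85.5
[]
```

View pics/s15.png

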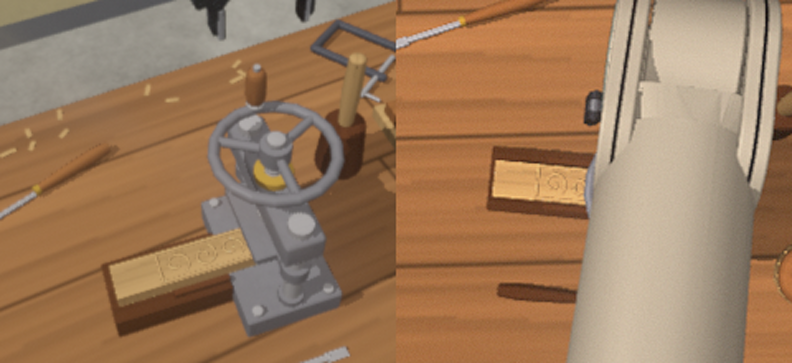

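Request:
step_arm(moves="0 0.6 0.03 0 0 0 1;0 0.4 0 0 0 0 1;0 0 0 0 0 0 1")

```text
clock: 16.55
eef_pos: [589.9, -192.7, 261.1]
tool_rot: [-1.576, 0.001, -1.687]
force: [-0.9, -0.4, 0.4]
width: 85.5
```

```bash
cat > w.py <<'E'
import sys
from h import *
s=ctrl.read_state();print(s["clock"],np.round(s["eef_pos"],1),np.round(s["force"],1),s["width"])
im=get_image("side");c=im["color"]
x=np.array([-.12,-.993,0])
x0,y0=240,90
k=cv2.resize(c[y0:y0+120,x0:x0+140],None,fx=5,fy=5,interpolation=cv2.INTER_CUBIC)
for h in(-1,0,1):
    u,v=proj(im,s["eef_pos"]+x*h*s["width"]/2+[0,0,31]);cv2.circle(k,(int((u-x0+.5)*5),int((v-y0+.5)*5)),3,(0,0,255),-1)
cv2.imwrite(f"pics/{sys.argv[1]}.png",k)
E
python3 w.py w1
```

```text
16.55 [ 589.9 -192.7  261.1] [-0.9 -0.4  0.4] 85.45857253218576
```

View pics/w1.png

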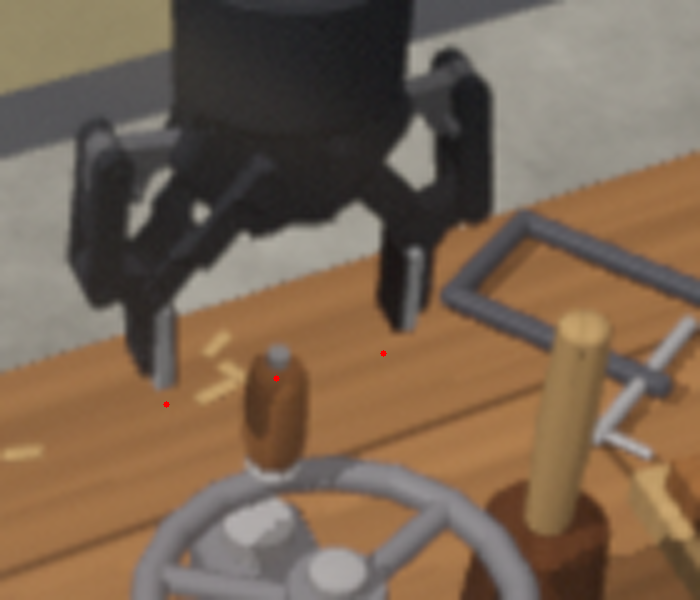

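Request:
step_arm(moves="0 0.4 0.02 0 0 0 1;0 0.32 0 0 0 0 1;0 0 0 0 0 0 1;0 0 0 0 0 0 0;0 0 0 0 0 0 0;0 0 0 0 0 0 0;0 0 0 0 0 0 0;0 0 0 0 0 0 0;0 0 0 0 0 0 0")

```text
clock: 17.5
eef_pos: [593.2, -194.5, 228.5]
tool_rot: [-1.57, 0.0, -1.689]
force: [-0.8, 0.7, 5.1]
width: 22.9
```

```bash
python3 w.py w2
```

```text
17.5 [ 593.2 -194.5  228.5] [-0.8  0.7  5.1] 22.945802459920138
```

View pics/w2.png

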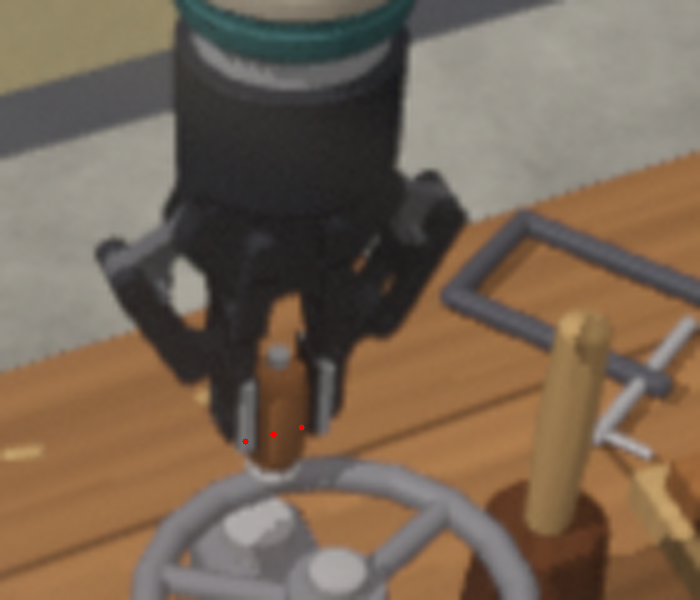

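```bash
cat > arc.py <<'E'
import numpy as np
def rows(a0,n,da,R=70):
    out=[]
    for i in range(n):
        a=a0+i*da;b=a+da
        out.append(f"{R*(np.sin(b)-np.sin(a))/50:.3f} {1.91*da/50:.3f} {R*(np.cos(b)-np.cos(a))/50:.3f} 0 0 0 0")
    return ";".join(out)
E
python3 -c "
from arc import *
print(rows(0.03,16,np.pi/16))"
```

```text
0.272 0.008 -0.035 0 0 0 0;0.260 0.008 -0.088 0 0 0 0;0.238 0.008 -0.137 0 0 0 0;0.207 0.008 -0.180 0 0 0 0;0.168 0.008 -0.217 0 0 0 0;0.122 0.008 -0.246 0 0 0 0;0.072 0.008 -0.265 0 0 0 0;0.019 0.008 -0.274 0 0 0 0;-0.035 0.008 -0.272 0 0 0 0;-0.088 0.008 -0.260 0 0 0 0;-0.137 0.008 -0.238 0 0 0 0;-0.180 0.008 -0.207 0 0 0 0;-0.217 0.008 -0.168 0 0 0 0;-0.246 0.008 -0.122 0 0 0 0;-0.265 0.008 -0.072 0 0 0 0;-0.274 0.008 -0.019 0 0 0 0
```

Request:
step_arm(moves="0.27 0.01 -0.035 0 0 0 0;0.26 0.01 -0.09 0 0 0 0;0.24 0.01 -0.14 0 0 0 0;0.21 0.01 -0.18 0 0 0 0;0.17 0.01 -0.22 0 0 0 0;0.12 0.01 -0.25 0 0 0 0;0.07 0.01 -0.265 0 0 0 0;0.02 0.01 -0.275 0 0 0 0")

```text
clock: 18.35
eef_pos: [518.1, -254.2, 225.6]
tool_rot: [-1.558, -0.001, -1.688]
force: [9.7, -0.6, 3.5]
width: 22.2
```

```bash
cat > a.py <<'E'
from h import *
s=ctrl.read_state();e=s["eef_pos"];F=s["force"]
H=np.array([522.5,-184.]);v=e[:2]-H;phi=np.arctan2(v[1],v[0])
al=(-.119-phi)%(2*np.pi);t=np.array([v[1],-v[0]])/np.hypot(*v)  # clockwise tangent
n=v/np.hypot(*v)
print("t",s["clock"],"pos",np.round(e,1),"r",round(np.hypot(*v),1),"alpha",round(al,3),"Ftan(resist)",round(-F[:2]@t,2),"Frad",round(F[:2]@n,2),"Fz",round(F[2],2),"Tz",np.round(s["torque"],2),"w",round(s["width"],1))
E
python3 a.py;python3 w.py w3
```

```text
t 18.35 pos [ 518.1 -254.2  225.6] r 70.3 alpha 1.514 Ftan(resist) 9.7 Frad 0.0 Fz 3.52 Tz [ 0.16 -1.86  0.02] w 22.2
18.35 [ 518.1 -254.2  225.6] [ 9.7 -0.6  3.5] 22.234671566315818
```

View pics/w3.png

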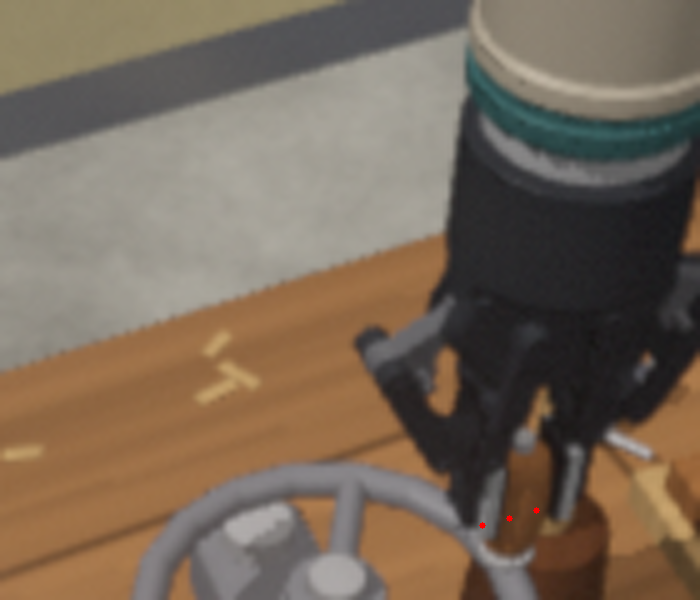

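Request:
step_arm(moves="-0.035 0.01 -0.27 0 0 0 0;-0.09 0.01 -0.26 0 0 0 0;-0.14 0.01 -0.24 0 0 0 0;-0.18 0.01 -0.21 0 0 0 0;-0.22 0.01 -0.17 0 0 0 0;-0.25 0.01 -0.12 0 0 0 0;-0.265 0.01 -0.07 0 0 0 0;-0.275 0.01 -0.02 0 0 0 0")

```text
clock: 19.2
eef_pos: [454.2, -178.5, 222.4]
tool_rot: [-1.566, -0.008, -1.693]
force: [-4.3, -9.5, 18.9]
width: 22.6
```

```bash
python3 a.py
```

```text
t 19.2 pos [ 454.2 -178.5  222.4] r 68.5 alpha 3.102 Ftan(resist) 9.77 Frad 3.57 Fz 18.94 Tz [-1.7   0.82 -0.07] w 22.6
```

Request:
step_arm(moves="-0.27 -0.02 0.035 0 0 0 0;-0.26 -0.02 0.09 0 0 0 0;-0.24 -0.02 0.14 0 0 0 0;-0.21 -0.02 0.18 0 0 0 0;-0.17 0.008 0.22 0 0 0 0;-0.12 0.008 0.25 0 0 0 0;-0.07 0.008 0.265 0 0 0 0;-0.02 0.008 0.275 0 0 0 0")

```text
clock: 20.0
eef_pos: [528.0, -114.5, 219.8]
tool_rot: [-1.584, -0.001, -1.69]
force: [-10.1, 0.4, -1.0]
width: 22.1
```

```bash
python3 a.py
```

```text
t 20.0 pos [ 528.  -114.5  219.8] r 69.7 alpha 4.672 Ftan(resist) 10.05 Frad -0.39 Fz -0.97 Tz [-0.09  1.75 -0.03] w 22.1
```

Request:
step_arm(moves="0.035 0.008 0.27 0 0 0 0;0.09 0.008 0.26 0 0 0 0;0.14 0.008 0.24 0 0 0 0;0.18 0.008 0.21 0 0 0 0")

```text
clock: 20.4
eef_pos: [576.2, -138.2, 218.3]
tool_rot: [-1.581, 0.005, -1.687]
force: [-6.2, 7.9, -1.4]
width: 22.1
```

```bash
python3 a.py
```

```text
t 20.4 pos [ 576.2 -138.2  218.3] r 70.6 alpha 5.458 Ftan(resist) 10.03 Frad 0.35 Fz -1.42 Tz [1.36 1.25 0.01] w 22.1
```

Request:
step_arm(moves="0.22 0.008 0.17 0 0 0 0;0.25 0.008 0.12 0 0 0 0;0.265 0.008 0.07 0 0 0 0;0.275 0.008 0.02 0 0 0 0")

```text
clock: 20.8
eef_pos: [593.5, -188.5, 216.9]
tool_rot: [-1.573, 0.008, -1.685]
force: [3.1, 10.4, -6.5]
width: 22.9
```

```bash
python3 a.py
```

```text
t 20.8 pos [ 593.5 -188.5  216.9] r 71.1 alpha 6.227 Ftan(resist) 10.54 Frad 2.48 Fz -6.53 Tz [ 1.82 -0.65 -0.01] w 22.9
```

Request:
step_arm(moves="0.27 0.03 -0.035 0 0 0 0;0.26 0.03 -0.09 0 0 0 0;0.24 0.01 -0.14 0 0 0 0;0.21 0.01 -0.18 0 0 0 0")

```text
clock: 21.2
eef_pos: [569.5, -237.5, 215.3]
tool_rot: [-1.563, 0.005, -1.686]
force: [8.7, 5.2, -0.6]
width: 22.4
```

```bash
python3 a.py
```

```text
t 21.2 pos [ 569.5 -237.5  215.3] r 71.2 alpha 0.732 Ftan(resist) 9.94 Frad 1.81 Fz -0.65 Tz [ 1.15 -1.54 -0.02] w 22.4
```

Request:
step_arm(moves="0.17 0.01 -0.22 0 0 0 0;0.12 0.01 -0.25 0 0 0 0")

```text
clock: 21.4
eef_pos: [544.7, -251.2, 214.5]
tool_rot: [-1.561, 0.002, -1.687]
force: [9.0, 2.4, -1.6]
width: 22.7
```

```bash
python3 a.py
```

```text
t 21.4 pos [ 544.7 -251.2  214.5] r 70.8 alpha 1.133 Ftan(resist) 9.27 Frad 0.57 Fz -1.62 Tz [ 0.46 -1.84 -0.01] w 22.7
```

Request:
step_arm(moves="0.07 0.01 -0.265 0 0 0 0;0.02 0.01 -0.275 0 0 0 0")

```text
clock: 21.6
eef_pos: [517.6, -254.2, 213.7]
tool_rot: [-1.56, -0.0, -1.689]
force: [10.7, -0.1, -2.4]
width: 22.1
```

```bash
python3 a.py
```

```text
t 21.6 pos [ 517.6 -254.2  213.7] r 70.3 alpha 1.522 Ftan(resist) 10.7 Frad -0.64 Fz -2.4 Tz [ 0.04 -2.18  0.  ] w 22.1
```

```bash
cat >> a.py <<'E'
T=s["torque"];print("tan from torque (N, lever .187):",round(-(np.array([T[1],-T[0]])@t)/.187*-1,2), "total turned",round(al-.03,2),"(+2pi n)")
E
python3 a.py|tail -1
```

```text
tan from torque (N, lever .187): 11.62 total turned 1.49 (+2pi n)
```

Request:
step_arm(moves="-0.035 0.01 -0.27 0 0 0 0;-0.09 0.01 -0.26 0 0 0 0")

```text
clock: 21.8
eef_pos: [492.4, -246.9, 213.1]
tool_rot: [-1.558, -0.003, -1.69]
force: [11.4, -5.7, -3.4]
width: 22.5
```

```bash
python3 a.py
```

```text
t 21.8 pos [ 492.4 -246.9  213.1] r 69.7 alpha 1.898 Ftan(resist) 12.7 Frad 0.25 Fz -3.37 Tz [-1.   -2.33  0.02] w 22.5
tan from torque (N, lever .187): 13.55 total turned 1.87 (+2pi n)
```

Request:
step_arm(moves="-0.14 0.015 -0.24 0 0 0 0;-0.18 0.015 -0.21 0 0 0 0")

```text
clock: 22.0
eef_pos: [471.9, -231.1, 212.3]
tool_rot: [-1.557, -0.007, -1.691]
force: [9.4, -11.1, 1.1]
width: 22.7
```

```bash
python3 a.py
```

```text
t 22.0 pos [ 471.9 -231.1  212.3] r 69.1 alpha 2.274 Ftan(resist) 14.47 Frad 0.68 Fz 1.08 Tz [-2.05 -1.9  -0.01] w 22.7
tan from torque (N, lever .187): 14.94 total turned 2.24 (+2pi n)
```

Request:
step_arm(moves="-0.22 0.015 -0.17 0 0 0 0;-0.25 0.01 -0.12 0 0 0 0")

```text
clock: 22.2
eef_pos: [458.4, -208.6, 211.5]
tool_rot: [-1.56, -0.01, -1.694]
force: [3.5, -16.7, 7.6]
width: 22.5
```

```bash
python3 a.py
```

```text
t 22.2 pos [ 458.4 -208.6  211.5] r 68.7 alpha 2.657 Ftan(resist) 16.84 Frad 2.7 Fz 7.63 Tz [-3.23 -0.61 -0.06] w 22.5
tan from torque (N, lever .187): 17.31 total turned 2.63 (+2pi n)
```

Request:
step_arm(moves="-0.18 0 -0.05 0 0 0 0;0 0 0 0 0 0 0;0 0 0 0 0 0 0;0 0 0 0 0 0 0")

```text
clock: 22.6
eef_pos: [455.3, -197.6, 211.2]
tool_rot: [-1.564, -0.008, -1.693]
force: [0.2, -11.0, 10.2]
width: 22.5
```

```bash
python3 a.py
```

```text
t 22.6 pos [ 455.3 -197.6  211.2] r 68.6 alpha 2.824 Ftan(resist) 10.79 Frad 1.95 Fz 10.16 Tz [-2.17  0.14 -0.01] w 22.5
tan from torque (N, lever .187): 11.24 total turned 2.79 (+2pi n)
```

Request:
step_arm(moves="0.08 -0.06 0 0 0 0 0;0 0 0 0 0 0 0")

```text
clock: 22.8
eef_pos: [455.0, -197.6, 211.5]
tool_rot: [-1.566, -0.002, -1.691]
force: [7.1, -5.9, -10.6]
width: 22.4
```

```bash
python3 a.py
```

```text
t 22.8 pos [ 455.  -197.6  211.5] r 68.8 alpha 2.824 Ftan(resist) 7.2 Frad -5.84 Fz -10.58 Tz [-1.05 -1.32 -0.07] w 22.4
tan from torque (N, lever .187): 6.9 total turned 2.79 (+2pi n)
```

Request:
step_arm(moves="0.04 0.03 0 0 0 0 0;0 0 0 0 0 0 0.3;0 0 0 0 0 0 0.6;0 0 0 0 0 0 1;0 0 0 0 0 0 1;0 0 0 0 0 0 1;0 0 0 0 0 0 1;0 0 0 0 0 0 1")

```text
clock: 23.6
eef_pos: [452.6, -197.4, 210.6]
tool_rot: [-1.571, -0.0, -1.689]
force: [0.2, 0.1, -0.4]
width: 85.6
```

```bash
python3 a.py;python3 w.py w5
```

```text
t 23.6 pos [ 452.6 -197.4  210.6] r 71.2 alpha 2.834 Ftan(resist) -0.06 Frad -0.21 Fz -0.42 Tz [-0.01  0.02  0.02] w 85.6
tan from torque (N, lever .187): 0.05 total turned 2.8 (+2pi n)
23.6 [ 452.6 -197.4  210.6] [ 0.2  0.1 -0.4] 85.62170572271063
```

View pics/w5.png

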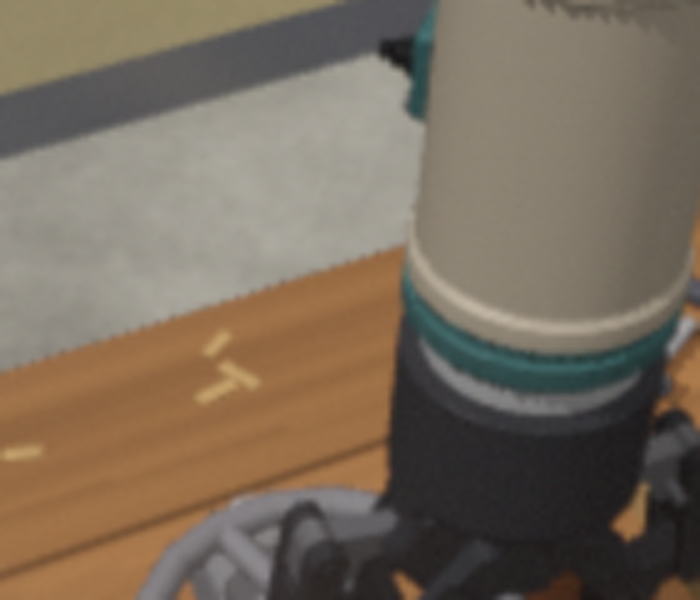

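Request:
step_arm(moves="0 -0.3 0 0 0 0 1;0 -0.6 0 0 0 0 1;0 -0.8 0 0 0 0 1;0 -0.8 0 0 0 0 1;0 0 0 0 0 0 1")

```text
clock: 24.15
eef_pos: [455.9, -198.3, 340.8]
tool_rot: [-1.56, -0.003, -1.69]
force: [0.4, 0.2, -0.3]
width: 85.1
```

```bash
python3 a.py; python3 - <<'E'
from h import *
ims=[]
for n in("side","top"):
    p=get_image(n);ims.append(p["color"])
    for t in["handle_mid","hub","platen","rail_mid","rail_end","mallet","round_box","gouge0"]:
        r=nets.place_of(p,t)
        print(n,t,[(np.round(a["position"],1).tolist(),round(a["conf"],2)) for a in r[:2]])
cv2.imwrite("pics/end.png",cv2.resize(np.hstack(ims),(800,300)))
E
```

```text
t 24.15 pos [ 455.9 -198.3  340.8] r 68.1 alpha 2.811 Ftan(resist) -0.13 Frad -0.43 Fz -0.31 Tz [ 0.04 -0.01  0.01] w 85.1
tan from torque (N, lever .187): -0.18 total turned 2.78 (+2pi n)
side handle_mid [([456.4, -198.6, 258.3], 0.8)]
side hub [([523.6, -185.1, 216.1], 0.83)]
side platen [([525.0, -189.9, 83.5], 0.92), ([522.7, -184.3, -1.3], 0.35)]
side rail_mid [([531.1, -106.0, 50.7], 0.58)]
side rail_end []
side mallet []
side round_box [([402.8, -406.0, -2.5], 0.91), ([525.8, -186.9, 82.9], 0.27)]
side gouge0 [([377.6, -98.7, 3.0], 0.83), ([781.2, 73.6, -1.8], 0.79)]
top handle_mid []
top hub [([520.0, -180.0, 218.6], 0.82), ([379.8, -101.3, -3.1], 0.36)]
top platen [([526.1, -184.8, 83.8], 0.78)]
top rail_mid [([532.6, -106.1, 51.0], 0.7), ([779.0, 71.6, -3.4], 0.54)]
top rail_end [([775.7, 71.5, -0.9], 0.33)]
top mallet [([635.7, -365.4, -0.7], 0.84)]
top round_box [([523.5, -183.9, 3.3], 0.73), ([403.3, -406.0, 2.2], 0.63)]
top gouge0 [([379.2, -101.2, -4.2], 0.91), ([775.2, 73.9, -1.1], 0.71)]
```

View pics/end.png

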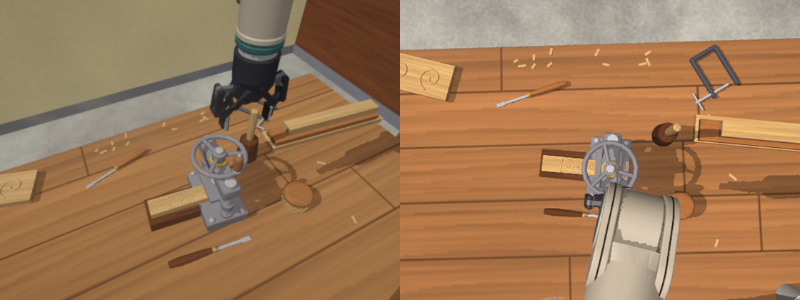

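```bash
python3 -c "
from cell import ctrl
print(ctrl.finish_job())"
```

```text
the job is handed in; nothing more can be done
None
```

The job is handed in at about 24 s. The rail is home against the end stop and clamped about a quarter turn past the touch. The hand-in gives no verdict, so this rests on my own readings.

- **Rail:** I pushed it at its near end until the force rose to about 12 N against the stop. The final pictures put its middle about 77 mm from the screw axis, where about 80 mm is right. That matches home within the networks' 4 mm error, but they cannot confirm the 3 mm limit.
- **Clamping:** I held the handle and wound the wheel about 1.44 turns. The force along the handle's path held at 10 N, then rose by about 5 N per rad. That put the touch at about 1.2 to 1.3 rad of the second turn. I stopped at 2.82 rad, about 1.55 rad (90°) past the touch.
- **Letting go:** After I released and lifted away, the networks still found the handle at the same angle (about 2.81 rad) and the forces on the tool read zero.
- **Bystanders:** The mallet, the round box and both gouges were found within about 4 mm of where they started.

**Disagreement:** The fingertips really end about 30 mm behind the reported TCP. My first two pushes therefore passed over the rail. I briefly touched its top with about 7 N but did not move it. I then lowered the tool to allow for the difference, and used the same correction when gripping the handle.

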